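# Tip a tote of moulding forms into the loading hopper

### The job

Refill the grey steel hopper with the wooden forms: pick up the loaded tote by its rail and, keeping it level with every form still aboard, rest its mouth gently on the rolled edge of the hopper's near sill, whose height is adjustable, with the batten under the mouth hooked up close against that edge. Then tip the tote over the edge until all six forms have gone into the hopper, and set the empty tote down flat where it stood, leaving the jar, mallet and creaser alone.

Things in the scene. Friction and masses are not known exactly. Their poses are not given: they have to be found in the camera images.
- tote: Loose plywood tote, 230 mm long (x), 180 wide, 122 high, 0.28-0.46 kg empty. Origin on the bench under it; x points out of its open mouth, z up. Stands on two cross battens 12 mm thick; top of floor at 18 mm. Side walls (6 mm thick) and back wall (at x = -107) reach 60 mm. A 10 mm centre board along x makes two 79 mm lanes and carries the hand rail above a hand slot.
- tote_grip (a point): Centre of the tote's hand rail: a bar along the tote's x, 14 mm thick (y), 24 high, 136 long, centred 110 mm above the bench, 20 mm behind the tote's origin. Free for fingers on both sides (y); slot below it 37 mm high; forms reach at most 54 mm above the bench. The loaded tote balances within about 20 mm of this point. Axes as the tote.
- tote_mouth (a point): Middle of the rim of the tote's mouth, 115 mm ahead of the tote's origin, 24 mm up; axes as the tote. The mouth has no wall: from x = 75 to 115 mm its 3 mm steel floor plate is turned up 10 degrees and keeps the forms in while the tote is level. They slide out once the tote is tipped mouth down by 35 to 50 degrees, depending on friction.
- tote_hook (a point): Middle of the corner under the mouth where the front face of the front batten (180 mm wide, 12 mm deep) meets the underside of the mouth plate: 75 mm ahead of the tote's origin, 15 mm up. This corner hooks over the hopper's edge; the mouth plate then reaches some 35 mm inside. Axes as the tote.
- hopper: Grey sheet-steel hopper fixed to the bench, 250 mm wide (y; 240 inside), 270 deep (x). Origin on the bench below the middle of its near, loading edge; x points away from the robot, into the hopper, z up. Inside, its floor slopes from 75 mm high under the loading edge to a trough 32 mm high at x = 200 to 267 mm. Side walls reach 184 mm, far wall 131 mm.
- hopper_edge (a point): Middle of the loading edge at its lowest setting, 140 mm above the bench. The edge is the rolled top (a 12 mm bead along y) of a steel sill clamped to the near wall anywhere from 0 to 25 mm higher; the setting is not measured, so the bead's top lies 0 to 25 mm above this point. The bead's near face is 6 mm on the robot side of it. The sill stands firm up to 100 N. Axes as the hopper.
- block_a: One of six loose beech moulding forms lying in the tote, a rounded block 62 x 34 x 28 mm, long axis y, about 45 g; origin at its centre.
- block_b: One of six loose beech moulding forms lying in the tote, a rounded block 62 x 34 x 28 mm, long axis y, about 45 g; origin at its centre.
- plug_a: One of six loose beech moulding forms lying in the tote, a round plug with a domed end, 62 mm long (its y) and 35 mm across, about 35 g; origin at its centre.
- plug_b: One of six loose beech moulding forms lying in the tote, a round plug with a domed end, 62 mm long (its y) and 35 mm across, about 35 g; origin at its centre.
- egg_a: One of six loose beech moulding forms lying in the tote, egg-shaped, 64 mm long (its y) and 35 mm across, about 35 g; origin at its centre.
- egg_b: One of six loose beech moulding forms lying in the tote, egg-shaped, 64 mm long (its y) and 35 mm across, about 35 g; origin at its centre.
- glue_jar: Bystander: closed white plastic jar, 72 mm across, 85 mm high; origin under its centre.
- mallet: Bystander: steel-headed hammer with wooden handle, 260 mm long, lying along its x, head at +x; origin on the bench under its middle.
- creaser: Bystander: creasing tool, dark wooden handle and steel blade, 180 mm long, 26 mm thick, lying along its x; origin on the bench under its middle.
Things that resemble listed ones, but are neither listed nor needed, are in the scene too. Leave any purple or turquoise look-alike of the egg_b alone.

How it is judged:
By the outcome, as a careful person would: the job done as asked, in the order asked, and still so for the second after the job is handed in, with the robot touching nothing.
It also fails if it takes over 72 s, if anything falls off the work surface, if the arm or the gripper's body presses on something with over 40 N, if the wrist force passes 120 N, or if a joint passes its speed limit or range.

### The arm

A 6-joint arm with a two-finger parallel gripper is mounted at the origin on the work surface. World frame = base frame: x ahead of the robot, y to its left, z up, the work surface at z = 0. Lengths are in m, angles in rad, forces in N, time in s.
With the tool pointing down it reaches from about 0.425 to 0.95 m from the base axis. Payload 3.5 kg.
Tool frame: the origin (TCP) lies on the centre line of the jaws, within the pads' length; the fingertips stand 14 mm ahead of it and the grasp point (between the pads) lies 5 mm behind it (ctrl.finger_overhang is the distance from the TCP to the fingertips, in m); z points along the fingers, y is the line along which they close (so a half turn about z gives the same grasp; the last joint's range is limited). The gripper opens to 85 mm and grips with 20 to 120 N. Pads are 22 mm wide; open, the fingers measure 114 mm over their backs; the gripper's body (76 mm by 85 mm) begins 54 mm behind the grasp point. The pads swing forward as they close: fully open they stand 13 mm farther back than shut.
Start: joints at [1.069, 0.286, 1.577, -0, 1.279, -0.15], TCP at [0.233, 0.634, 0.22] pointing down, gripper open.
Joint ranges: [-2.77, 2.77], [-0.9, 2.22], [0.21, 2.48], [-1.53, 4.67], [0.24, 2.81], [-2.84, 2.84]. Speed limits (rad/s): [2.79, 2.79, 3.14, 3.14, 3.14, 3.14].

### API

Orientations are given as a unit quaternion [x, y, z, w].
In Python, from plant import ctrl gives the robot as it stands.
- The arm moves only by the tool send_rows, never from a script. Its argument "moves" is text: rows parted by semicolons, each of 7 numbers parted by spaces: the turn, a rotation vector about the tool's x, y, z in units of 360 degrees (1.0 is 360 degrees), then the shift along the tool's x, y, z in units of 20 cm (1.0 is 20 cm), then the gripper's target within -1 to 1 (fully open at 1, half-way at 0, shut at -1). A call has 1 to 12 rows; each row is the pose to reach, as a shift and turn from the pose commanded when the call began, along the tool's axes at that moment, turning the shorter way round; what a row does not reach only later rows make up. A row lasts 1/8 s, in which the tool goes at most 62.5 mm and 10.7 degrees, less where a joint would pass 70% of its speed; a pose out of reach is approached as far as the arm can. A call with a number of a shift or a turn outside -1 to 1 is refused whole. A call with a gripper value outside its range is refused whole. The fingers move at their own pace and stop on an object; "newtons" is the grip in N (left out, the last holds). Time passes only in rows, so rows that repeat a pose let the fingers close. It gives the time, the measured TCP pose, the force, the opening and the grip force at its end, in the units of the state.
- ctrl.get_state(): the state, without advancing time (a new reading comes with each control period).
- ctrl.read_camera(name): name is "side" or "top"; returns a dict with "image" (400x640x3 uint8, red, green, blue), "fovy" (degrees; the focal length in pixels is half the picture's height over the tangent of half this angle, whatever the lens; pixels are square), "cx", "cy" (the principal point, pixels), "extrinsics" (4x4, takes a point from camera to world coordinates). Camera axes: x right, y up, looking along -z (the intrinsics and any distortion apply to the point x, -y, -z); pixel columns grow to the right and rows downward; lengths in m; the calibration is good to about 2 mm. A picture is of the moment at which its call begins. There is no depth.
- ctrl.sign_off(): hands the job in; it is judged then, once.
The state is a dict: "time": time; "qpos": joint angles; "dq": joint speeds; "joint_efforts": joint torques, N m; "eef_pos": TCP position; "tcp_rot": TCP orientation; "contact_force": force on the tool from outside, world axes, zero at the start; "wrist_torque": the same for the moment, N m; "opening": opening from 0.0 (shut) to 1.0 (fully open); "finger_force": force on a finger pad.
Only numpy, scipy, OpenCV 4.12 (cv2) and the standard library are available. Lean on these libraries where they do the work, as an engineer would, in place of code of your own. Each camera call takes 0.05 s, during which the arm holds its last target. There are 200 camera calls.

## Working session

There is one attempt and no reset: what is moved stays moved. The work goes in short steps, Python scripts to look and compute and a tool call to move; the robot and the scene stay as the last step left them, time stands still between calls to the robot, and variables do not carry over. Pictures are saved under pics/ and viewed, at most 10 in all, crops included, and the job is handed in when it is done.

Besides the shell and the picture viewer there is one more tool, called after "Call:" in YAML: its name, and indented under it one key for each argument. send_rows: Moves the arm, as the interface text tells. Its arguments: {"type":"object","properties":{"moves":{"type":"string"},"newtons":{"type":"number"}},"required":["moves"]}

```bash
mkdir -p pics; ls; python3 - <<'E'
from plant import ctrl
import cv2,numpy as np,json
for n in("side","top"):
    r=ctrl.read_camera(n);cv2.imwrite(f"pics/{n}0.png",r["image"][:,:,::-1])
    print(n,{k:(v if k!="extrinsics" else np.round(v,4).tolist()) for k,v in r.items() if k!="image"})
print(ctrl.get_state(),ctrl.finger_overhang)
E
```

```text
pics
side {'fovy': 47.20216264621571, 'cx': 316.19032917358726, 'cy': 200.27927430849272, 'extrinsics': [[0.8736, 0.378, -0.3066, 0.0883], [-0.4867, 0.6748, -0.5548, -0.7952], [-0.0028, 0.6339, 0.7734, 1.2074], [0.0, 0.0, 0.0, 1.0]]}
top {'fovy': 42.32547324563647, 'cx': 314.21106278338885, 'cy': 205.617229564028, 'extrinsics': [[-0.018, 0.9894, -0.1441, 0.3075], [-0.9998, -0.0172, 0.007, -0.0063], [0.0044, 0.1442, 0.9895, 1.5988], [0.0, 0.0, 0.0, 1.0]]}
{'time': 0.1, 'qpos': array([ 1.06901471e+00,  2.87090864e-01,  1.57805189e+00, -2.00016886e-05,
        1.27861254e+00, -1.49977347e-01]), 'dq': array([ 0.00046361,  0.00047937, -0.00269261,  0.00053376, -0.00023553,
       -0.0008688 ]), 'joint_efforts': array([ 1.33530026e-03, -4.07291973e+01, -2.93700564e+01, -9.29920111e-05,
        3.34487857e-03,  1.30262836e-05]), 'eef_pos': array([0.23225577, 0.63311296, 0.21886482]), 'tcp_rot': array([ 1.74993471e-01,  9.84569000e-01, -1.02747078e-03, -3.37104777e-04]), 'contact_force': array([-0.8469033 , -0.21286763, -0.20075027]), 'wrist_torque': array([0.05268591, 0.0064811 , 0.05384957]), 'finger_force': 0.0, 'opening': 1.003352945302211} 0.014
```

View pics/side0.png

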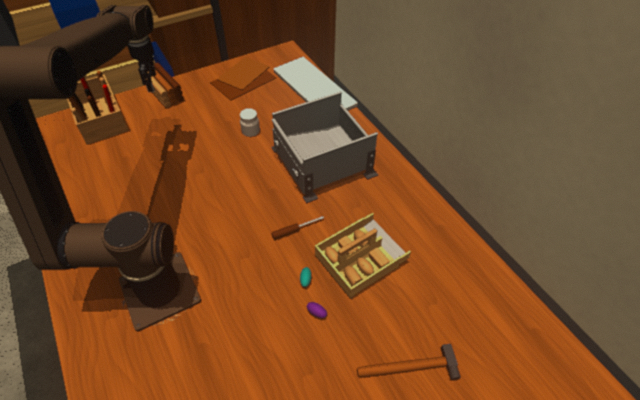

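View pics/top0.png

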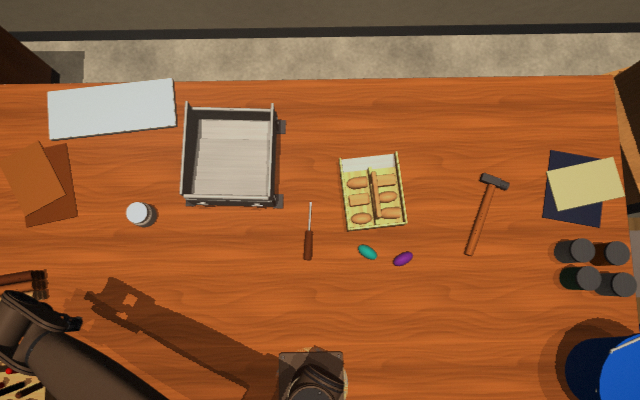

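The tote is the yellow-green plywood tray with a rail, at about top (373,190) and side (362,255). The hopper is at top (230,155) and side (325,145). Possible confusions:
- the turquoise egg at top (367,252)
- the purple egg at top (402,258)
- the tool box at side (98,110), which is a tray with tools and no mouth
- the wooden box near side (165,92)

I choose the tray with the six forms, and will check it in one close crop.

```bash
python3 - <<'E'
import cv2,numpy as np
a=cv2.imread("pics/top0.png")[140:240,320:430]; b=cv2.imread("pics/top0.png")[90:220,170:300]
c=cv2.imread("pics/side0.png")[205:305,305:415];d=cv2.imread("pics/side0.png")[85:205,262:382]
R=lambda i:cv2.resize(i,(400,300) if 0 else None,fx=1,fy=1)
def t(i,w,h,o):
    s=min(w/i.shape[1],h/i.shape[0]);j=cv2.resize(i,None,fx=s,fy=s,interpolation=cv2.INTER_CUBIC);p=np.zeros((h,w,3),np.uint8);p[:j.shape[0],:j.shape[1]]=j;print(s,o);return p
cv2.imwrite("pics/crop0.png",np.vstack([np.hstack([t(a,400,300,(320,140)),t(b,400,300,(170,90))]),np.hstack([t(c,400,300,(305,205)),t(d,400,300,(262,85))])]))
E
```

```text
3.0 (320, 140)
2.3076923076923075 (170, 90)
3.0 (305, 205)
2.5 (262, 85)
```

View pics/crop0.png

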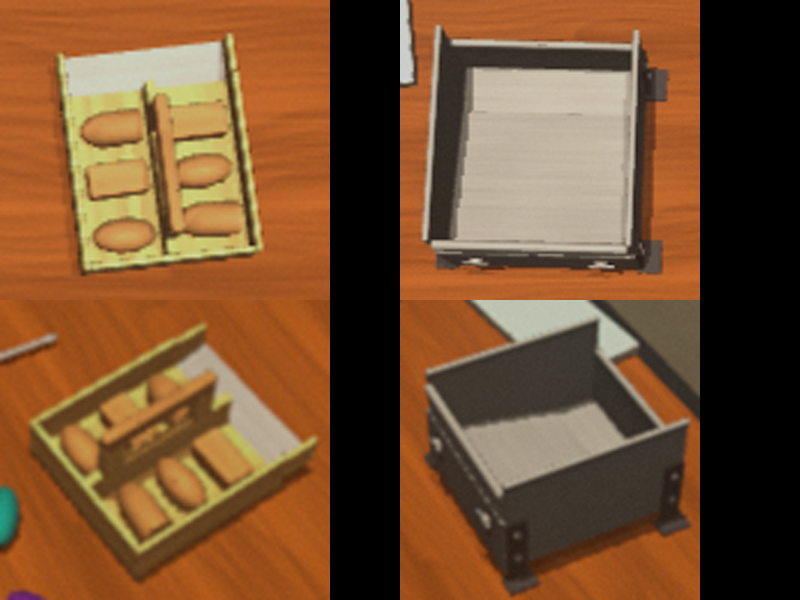

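The crop confirms the tote: six forms aboard, the mouth (grey plate) facing away from the robot, the rail running between top (373,172) and (379,217). The hopper's bead runs from top (185,196) to (270,198), and its mouth faces the robot.

```bash
cat > h.py <<'E'
import numpy as np
from plant import ctrl
from scipy.spatial.transform import Rotation as R
CAM={}
def cam(n):
    if n not in CAM: CAM[n]=ctrl.read_camera(n)
    return CAM[n]
def ray(n,u,v):
    r=cam(n);f=200/np.tan(np.radians(r["fovy"]/2));E=np.array(r["extrinsics"])
    return E[:3,3],E[:3,:3]@np.array([(u-r["cx"])/f,-(v-r["cy"])/f,-1])
def onz(n,u,v,z):
    o,d=ray(n,u,v);return o+d*(z-o[2])/d[2]
def tri(a,b):
    o,d=ray("top",*a);p,e=ray("side",*b)
    s=np.linalg.lstsq(np.c_[d,-e],p-o,rcond=None)[0]
    return (o+d*s[0]+p+e*s[1])/2,np.linalg.norm(o+d*s[0]-p-e*s[1])
def proj(n,P):
    r=cam(n);f=200/np.tan(np.radians(r["fovy"]/2));E=np.array(r["extrinsics"])
    c=E[:3,:3].T@(np.array(P)-E[:3,3]);return np.array([r["cx"]-f*c[0]/c[2],r["cy"]+f*c[1]/c[2]])
E
python3 - <<'E'
from h import *
np.set_printoptions(precision=4,suppress=True)
for k,u,v,z in [("BL",347.5,229.3,.06),("BR",406.7,222.3,.06),("FL",340,158.5,.06),("FR",396.7,152.7,.06),("railF",373.3,172.3,.122),("railB",379,217.3,.122),
 ("hLf",186.5,102.1,.184),("hLn",183,194,.184),("hRf",272.7,104.3,.184),("hRn",270.5,197.5,.184)]: print(k,onz("top",u,v,z))
for k,u,v,z in [("railB",339.3,252.3,.122),("railF",375.7,231,.122),("hLn",274,115,.184),("hRn",303.2,161,.184),("hLf",341.2,93.8,.131),("hRf",376.8,140,.131),("hRf",376.8,140,.184),
 ("toteBR",351.5,297,.06),("toteBL",316,245.5,.06),("FR",409,251,.06),("FL",373,214.5,.06)]: print("s",k,onz("side",u,v,z))
print(tri((373.3,172.3),(375.7,231)),tri((379,217.3),(339.3,252.3)))
E
```

```text
BL [ 0.4583 -0.1154  0.06  ]
BR [ 0.4762 -0.2935  0.06  ]
FL [ 0.6755 -0.0984  0.06  ]
FR [ 0.6907 -0.2723  0.06  ]
railF [ 0.6178 -0.1908  0.122 ]
railB [ 0.4853 -0.2027  0.122 ]
hLf [0.8177 0.342  0.184 ]
hLn [0.5524 0.347  0.184 ]
hRf [0.8071 0.0967 0.184 ]
hRn [0.5384 0.1045 0.184 ]
s railB [ 0.4833 -0.213   0.122 ]
s railF [ 0.6132 -0.2019  0.122 ]
s hLn [0.5515 0.338  0.184 ]
s hRn [0.5356 0.0966 0.184 ]
s hLf [0.8485 0.3827 0.131 ]
s hRf [0.8243 0.1079 0.131 ]
s hRf [0.788  0.0635 0.184 ]
s toteBR [ 0.4601 -0.3215  0.06  ]
s toteBL [ 0.4573 -0.125   0.06  ]
s FR [ 0.6887 -0.2769  0.06  ]
s FL [ 0.6714 -0.1106  0.06  ]
(array([ 0.6212, -0.1929,  0.1055]), np.float64(0.00012507478616126575)) (array([ 0.4878, -0.2049,  0.1073]), np.float64(0.0015787985337837288))
```

```bash
cat >> h.py <<'E'
def tool(yaw,pitch=0):  # pitch>0: tote mouth down
    Z=R.from_euler("z",yaw,degrees=True)*R.from_euler("y",pitch,degrees=True)
    return Z*R.from_euler("y",180,degrees=True)
def delta(p,q,s=None,p0=None):
    s=s or ctrl.get_state();q0=R.from_quat(s["tcp_rot"]);p0=np.array(s["eef_pos"] if p0 is None else p0)
    t=(q0.inv()*q).as_rotvec()/(2*np.pi);d=q0.inv().apply(np.array(p)-p0)/.2
    return np.round(np.r_[t,d],4)
E
python3 - <<'E'
from h import *
np.set_printoptions(precision=4,suppress=True)
print(delta([.45,.22,.38],tool(-2.5)))
for n in("top","side"):
    for p in([.2323,.6331,.2189],[0,0,0]): print(n,proj(n,p))
E
```

```text
[-0.0002 -0.0001 -0.049  -1.7336 -1.5661 -0.8018]
top [ 67.7908 314.432 ]
top [311.5885 385.3286]
side [154.2186  88.3045]
side [159.7371 289.2956]
```

Call:
send_rows:
  moves: "0 0 -0.02 -0.4 -0.35 -0.4 1;0 0 -0.049 -0.9 -0.8 -0.8 1;0 0 -0.049 -0.9 -0.8 -0.8 1;0 0 -0.049 -0.9 -0.8 -0.8 1;0 0 -0.049 -0.9 -0.8 -0.8 1;0 0 -0.049 -0.9 -0.8 -0.8 1"

```text
time: 1.05
eef_pos: [0.3479, 0.4204, 0.3832]
tcp_rot: [0.024, 1.0, 0.002, 0.002]
contact_force: [0.3, -0.6, -0.7]
opening: 0.999
finger_force: 0.0
```

```bash
python3 - <<'E'
from h import *
np.set_printoptions(precision=4,suppress=True)
print(delta([.45,.22,.38],tool(-2.5)),delta([.57,.22,.30],tool(-2.5,65)))
E
```

```text
[ 0.0006  0.0007 -0.0006 -0.5571 -0.9769  0.0145] [ 0.0009  0.1812 -0.0002 -1.1548 -0.95    0.4171]
```

Call:
send_rows:
  moves: "0 0 0 -0.3 -0.3 0 1;0 0 0 -0.6 -0.6 0 1;0 0 0 -0.9 -0.95 0 1;0 0.04 0 -1 -0.95 0.2 1;0 0.07 0 -1 -0.95 0.3 1;0 0.1 0 -1 -0.95 0.35 1;0 0.13 0 -1 -0.95 0.4 1;0 0.18 0 -1 -0.95 0.4 1;0 0.18 0 -1 -0.95 0.4 1;0 0.18 0 -1 -0.95 0.4 1;0 0.18 0 -1 -0.95 0.4 1"

```text
time: 2.42
eef_pos: [0.5376, 0.2235, 0.3]
tcp_rot: [0.018, 0.845, 0.011, -0.535]
contact_force: [0.4, 0.0, -0.2]
opening: 0.998
finger_force: 0.0
```

```bash
python3 - <<'E'
from h import *
s=ctrl.get_state();print(s["qpos"].round(3),s["eef_pos"],(R.from_quat(s["tcp_rot"])*tool(0).inv()).as_euler("xyz",degrees=True))
E
```

```text
[ 0.143  0.614  1.26   0.243  2.374 -1.314] [0.53760383 0.2235343  0.29996742] [-6.56631790e-03  6.46993052e+01 -2.46260674e+00]
```

Call:
send_rows:
  moves: "0 -0.03 0 0 -0.2 0 1;0 -0.06 0 0 -0.5 0 1;0 -0.09 0 0 -0.8 0 1;0 -0.12 0 0 -1 0 1;0 -0.18 0 0 -1 0 1;0 -0.18 0 0 -1 0 1;0 -0.18 0 0 -1 0 1;0 -0.18 0 0 -1 0 1"

```text
time: 3.42
eef_pos: [0.5293, 0.0233, 0.3022]
tcp_rot: [0.022, 1.0, -0.0, 0.001]
contact_force: [-0.0, 0.7, -0.4]
opening: 0.999
finger_force: 0.0
```

```bash
python3 - <<'E'
from h import *
np.set_printoptions(precision=4,suppress=True)
print(delta([.552,-.2,.22],tool(5.2)))
E
```

```text
[-0.0001  0.0005 -0.0213 -0.1602 -1.1104  0.4123]
```

Call:
send_rows:
  moves: "0 0 -0.021 -0.16 -0.5 0 1;0 0 -0.021 -0.16 -1 0.2 1;0 0 -0.021 -0.16 -1 0.35 1;0 0 -0.021 -0.16 -1 0.35 1;0 0 -0.021 -0.16 -1 0.35 1;0 0 -0.021 -0.16 -1 0.35 1"

```text
time: 4.18
eef_pos: [0.5532, -0.178, 0.2306]
tcp_rot: [-0.044, 0.999, 0.0, 0.0]
contact_force: [0.3, 0.4, -0.1]
opening: 0.999
finger_force: 0.0
```

```bash
python3 - <<'E'
from h import *
import cv2
np.set_printoptions(precision=4,suppress=True)
s=ctrl.get_state();print(s["eef_pos"])
P=s["eef_pos"];q=R.from_quat(s["tcp_rot"])
def t(n,x,y,k):
    i=np.ascontiguousarray(cam(n)["image"][y:y+k*3//4,x:x+k,::-1]);print(n,x,y,800/k/2);
    return cv2.resize(i,(400,300),interpolation=cv2.INTER_CUBIC)
for n in("top","side"):
    print(n,[proj(n,P+q.apply(o)) for o in([0,.05,0],[0,-.05,0],[0,0,.014])])
cv2.imwrite("pics/hov.png",np.hstack([t("top",320,140,120),t("side",300,200,120)]))
E
```

```text
[ 0.5532 -0.178   0.2306]
top [array([355.6482, 189.4245]), array([392.5061, 185.5664]), array([373.4757, 188.4147])]
side [array([345.2593, 198.4495]), array([367.7056, 222.4573]), array([355.9129, 213.3585])]
top 320 140 3.3333333333333335
side 300 200 3.3333333333333335
```

View pics/hov.png

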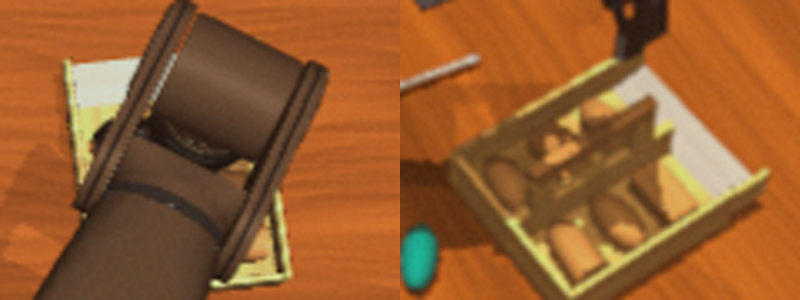

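```bash
python3 - <<'E'
from h import *
np.set_printoptions(precision=4,suppress=True)
print(delta([.55,-.2,.106],tool(5.2)))
E
```

```text
[-0.0001  0.0003 -0.0002  0.0275 -0.1106  0.6271]
```

Call:
send_rows:
  moves: "0 0 0 0.03 -0.11 0.2 1;0 0 0 0.03 -0.11 0.45 1;0 0 0 0.03 -0.11 0.62 1;0 0 0 0.03 -0.11 0.62 1;0 0 0 0.03 -0.11 0.62 0"
  newtons: 20

```text
time: 4.9
eef_pos: [0.5498, -0.2007, 0.1086]
tcp_rot: [-0.045, 0.999, -0.001, 0.002]
contact_force: [0.1, -0.4, -0.4]
opening: 0.82
finger_force: 0.0
```

```bash
python3 - <<'E'
from h import *
import cv2
np.set_printoptions(precision=4,suppress=True)
s=ctrl.get_state();print(s["eef_pos"],s["contact_force"],s["opening"])
i=cam("side")["image"][170:290,300:460,::-1]
cv2.imwrite("pics/low.png",cv2.resize(i,(800,600),interpolation=cv2.INTER_CUBIC))
E
```

```text
[ 0.5498 -0.2007  0.1086] [ 0.0753 -0.3589 -0.3889] 0.8204503054900106
```

View pics/low.png

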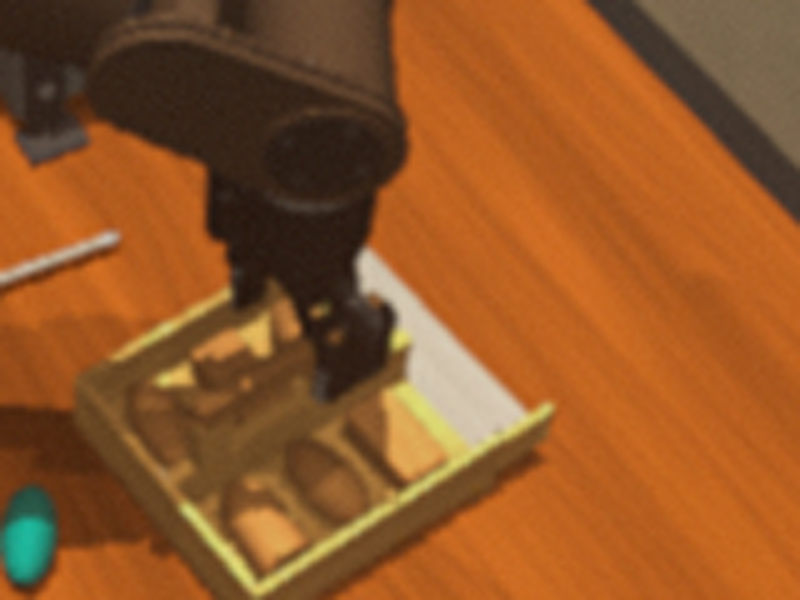

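```bash
python3 - <<'E'
from h import *
np.set_printoptions(precision=1,suppress=True)
s=ctrl.get_state();P=s["eef_pos"];q=R.from_quat(s["tcp_rot"])
for y in(-.035,-.05):
  for x in(-.011,.011):
    for z in (.0,.008): print(x,y,z,(proj("side",P+q.apply([x,y,z]))-[300,170])*5)
# rail ends predicted at TCP-based center
for x in(-.068,.068): print((proj("side",P+q.apply([x,0,-.0134]))-[300,170])*5)
E
```

```text
-0.011 -0.035 0.0 [337.1 393.5]
-0.011 -0.035 0.008 [336.  401.2]
0.011 -0.035 0.0 [306.6 411.9]
0.011 -0.035 0.008 [305.6 419.6]
-0.011 -0.05 0.0 [353.5 411.8]
-0.011 -0.05 0.008 [352.3 419.4]
0.011 -0.05 0.0 [322.9 430.5]
0.011 -0.05 0.008 [321.9 438.1]
[378.6 292.6]
[189.6 404.1]
```

The fingers straddle the rail (right fingertip at about crop (352,390), rail from (196,411) to (378,305)), with everything clear. I'm closing the gripper gently.

Call:
send_rows:
  moves: "0 0 0 0 0 0.01 -0.7;0 0 0 0 0 0.01 -0.9;0 0 0 0 0 0.01 -1;0 0 0 0 0 0.01 -1;0 0 0 0 0 0.01 -1;0 0 0 0 0 0.01 -1;0 0 0 0 0 0.01 -1;0 0 0 0 0 0.01 -1"
  newtons: 20

```text
time: 6.0
eef_pos: [0.5485, -0.2005, 0.1048]
tcp_rot: [-0.044, 0.999, 0.0, 0.0]
contact_force: [0.5, 3.0, 6.1]
opening: 0.151
finger_force: 24.9
```

Call:
send_rows:
  moves: "0 0 0 0 0 0 -1;0 0 0 0 0 0 -1;0 0 0 0 0 0 -1;0 0 0 0 0 -0.05 -1;0 0 0 0 0 -0.1 -1;0 0 0 0 0 -0.15 -1;0 0 0 0 0 -0.2 -1;0 0 0 0 0 -0.2 -1;0 0 0 0 0 -0.2 -1;0 0 0 0 0 -0.2 -1"
  newtons: 90

```text
time: 7.25
eef_pos: [0.5478, -0.2004, 0.1435]
tcp_rot: [-0.044, 0.999, 0.0, -0.001]
contact_force: [0.5, -0.3, -6.2]
opening: 0.122
finger_force: 88.1
```

```bash
python3 - <<'E'
from h import *
np.set_printoptions(precision=4,suppress=True)
s=ctrl.get_state();print(s["eef_pos"],s["tcp_rot"],s["contact_force"],s["wrist_torque"],s["finger_force"],s["opening"])
print(delta([.42,.22,.295],tool(-2.5)))
E
```

```text
[ 0.5478 -0.2004  0.1435] [-0.044   0.999   0.0003 -0.0005] [ 0.5148 -0.2744 -6.2276] [-0.0103  0.0519  0.0156] 88.07930946350098 0.12199773436520839
[ 0.0001 -0.0002  0.021   0.4527  2.1506 -0.7556]
```

Call:
send_rows:
  moves: "0 0 0 0 0 -0.06 -1;0 0 0 0.02 0.05 -0.18 -1;0 0 0.002 0.06 0.13 -0.3 -1;0 0 0.004 0.1 0.23 -0.42 -1;0 0 0.006 0.15 0.34 -0.54 -1;0 0 0.008 0.19 0.45 -0.64 -1;0 0 0.01 0.24 0.56 -0.72 -1;0 0 0.012 0.28 0.68 -0.75 -1;0 0 0.014 0.32 0.8 -0.75 -1;0 0 0.016 0.36 0.9 -0.75 -1;0 0 0.018 0.39 0.97 -0.75 -1;0 0 0.021 0.4 1 -0.75 -1"

```text
time: 8.75
eef_pos: [0.4506, -0.0079, 0.2946]
tcp_rot: [0.022, 1.0, -0.0, 0.0]
contact_force: [1.3, 0.7, -6.4]
opening: 0.12
finger_force: 88.4
```

```bash
python3 - <<'E'
from h import *
np.set_printoptions(precision=4,suppress=True)
s=ctrl.get_state();print(s["eef_pos"])
print(delta([.42,.22,.295],tool(-2.5)))
E
```

```text
[ 0.4506 -0.0079  0.2946]
[-0.      0.0001 -0.0001  0.2034  1.1314 -0.0025]
```

Call:
send_rows:
  moves: "0 0 0 0.01 0.05 0 -1;0 0 0 0.03 0.14 0 -1;0 0 0 0.05 0.25 0 -1;0 0 0 0.07 0.37 0 -1;0 0 0 0.1 0.5 0 -1;0 0 0 0.12 0.63 0 -1;0 0 0 0.15 0.75 0 -1;0 0 0 0.17 0.86 0 -1;0 0 0 0.19 0.95 0 -1;0 0 0 0.2 1 0 -1;0 0 0 0.2 1 0 -1"

```text
time: 10.12
eef_pos: [0.4198, 0.1934, 0.294]
tcp_rot: [0.022, 1.0, -0.0, -0.0]
contact_force: [0.1, -0.6, -6.8]
opening: 0.122
finger_force: 88.4
```

```bash
python3 - <<'E'
from h import *
import cv2
np.set_printoptions(precision=4,suppress=True)
s=ctrl.get_state();print(s["eef_pos"],s["tcp_rot"])
def t(n,x,y,k):
    i=np.ascontiguousarray(cam(n)["image"][y:y+k,x:x+k,::-1]);return cv2.resize(i,(400,400),interpolation=cv2.INTER_CUBIC)
cv2.imwrite("pics/near.png",np.hstack([t("top",170,95,160),t("side",220,70,160)]))
E
```

```text
[0.4198 0.1934 0.294 ] [ 0.0215  0.9998 -0.0001 -0.0001]
```

View pics/near.png

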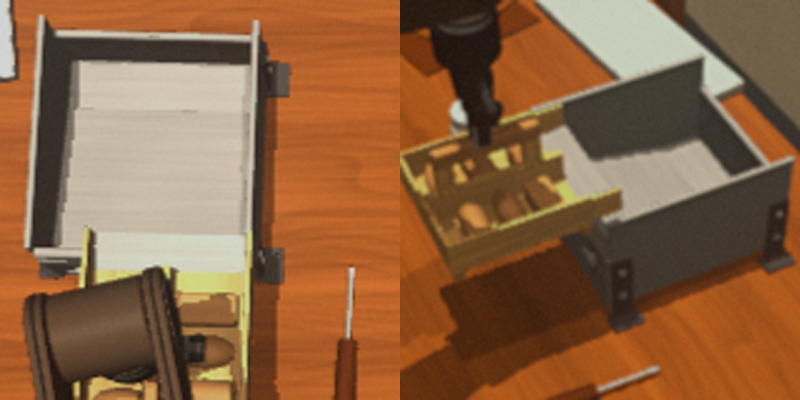

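```bash
python3 - <<'E'
from h import *
np.set_printoptions(precision=4,suppress=True)
c=lambda x,y:(170+(x+.5)/2.5-.5,95+(y+.5)/2.5-.5)
for p in [(85,230),(247,236)]: print("tote",onz("top",*c(*p),.249))
for p in [(31,247),(258,252),(42,18),(257,22)]: print("hop184",onz("top",*c(*p),.184))
for p in [(45,251),(70,252)]: print("bead~",onz("top",*c(*p),.152))
d=lambda x,y:(220+(x-400+.5)/2.5-.5,70+(y+.5)/2.5-.5)
for p in [(620,193),]: print("side tote FR",onz("side",*d(*p),.249))
for p in [(605,225),(792,160)]: print("side hop",onz("side",*d(*p),.184))
s=ctrl.get_state();P=s["eef_pos"];q=R.from_quat(s["tcp_rot"])
for y in(.087,-.087):print("pred",P+q.apply([-.135,y,.045]))
E
```

```text
tote [0.5599 0.2763 0.249 ]
tote [0.5504 0.1046 0.249 ]
hop184 [0.5539 0.3495 0.184 ]
hop184 [0.5439 0.0978 0.184 ]
hop184 [0.8183 0.342  0.184 ]
hop184 [0.8095 0.0973 0.184 ]
bead~ [0.5546 0.3416 0.152 ]
bead~ [0.5529 0.3133 0.152 ]
side tote FR [0.5465 0.0852 0.249 ]
side hop [0.5341 0.1039 0.184 ]
side hop [0.8039 0.0889 0.184 ]
pred [0.5587 0.2734 0.2491]
pred [0.5509 0.0996 0.2491]
```

Call:
send_rows:
  moves: "0 0 0 -0.02 0.03 0 -1;0 0 -0.001 -0.05 0.07 0.02 -1;0 0 -0.0015 -0.08 0.11 0.06 -1;0 0 -0.0015 -0.1 0.13 0.1 -1;0 0 -0.0015 -0.1 0.13 0.14 -1;0 0 -0.0015 -0.1 0.13 0.16 -1;0 0 -0.0015 -0.1 0.13 0.17 -1;0 0 -0.0015 -0.1 0.13 0.17 -1"

```text
time: 11.32
eef_pos: [0.4391, 0.2197, 0.2641]
tcp_rot: [0.017, 1.0, 0.002, -0.002]
contact_force: [-12.6, 2.6, 9.4]
opening: 0.118
finger_force: 90.5
```

Call:
send_rows:
  moves: "0 0 0 0 0 0.01 -1;0 0 0 0 0 0.02 -1;0 0 0 0 0 0.03 -1;0 0 0 0 0 0.03 -1"

```text
time: 11.82
eef_pos: [0.4371, 0.2199, 0.2621]
tcp_rot: [0.017, 1.0, 0.001, -0.004]
contact_force: [-24.6, 0.6, 25.0]
opening: 0.124
finger_force: 92.4
```

Call:
send_rows:
  moves: "0 0 0 0 0 -0.05 -1;0 0 0 0.02 0 -0.09 -1;0 0 0 0.04 0 -0.09 -1;0 0 0 0.06 0 -0.09 -1;0 0 0 0.06 0 -0.07 -1;0 0 0 0.06 0 -0.05 -1;0 0 0 0.06 0 -0.03 -1;0 0 0 0.06 0 -0.02 -1;0 0 0 0.06 0 -0.01 -1;0 0 0 0.06 0 -0.01 -1"

```text
time: 13.08
eef_pos: [0.4289, 0.2186, 0.256]
tcp_rot: [0.017, 1.0, -0.0, -0.0]
contact_force: [0.1, -0.2, -6.3]
opening: 0.12
finger_force: 88.4
```

```bash
python3 - <<'E'
from h import *
np.set_printoptions(precision=4,suppress=True)
s=ctrl.get_state();print(s["eef_pos"],s["contact_force"],s["wrist_torque"],(R.from_quat(s["tcp_rot"])*tool(0).inv()).as_euler("xyz",degrees=True))
E
```

```text
[0.4289 0.2186 0.256 ] [ 0.1288 -0.1889 -6.2781] [-0.0262  0.0301  0.0261] [-0.0061  0.0159 -1.9765]
```

Call:
send_rows:
  moves: "0 0 0 0 0 0.007 -1;0 0 0 0 0 0.014 -1;0 0 0 0 0 0.02 -1;0 0 0 0 0 0.02 -1"

```text
time: 13.58
eef_pos: [0.4288, 0.2186, 0.252]
tcp_rot: [0.017, 1.0, -0.0, -0.0]
contact_force: [0.4, 0.8, -6.0]
opening: 0.121
finger_force: 88.4
```

Call:
send_rows:
  moves: "0 0 0 0 0 0.007 -1;0 0 0 0 0 0.014 -1;0 0 0 0 0 0.014 -1"

```text
time: 13.95
eef_pos: [0.4288, 0.2187, 0.2499]
tcp_rot: [0.017, 1.0, 0.0, 0.0]
contact_force: [-2.1, 0.4, -1.9]
opening: 0.115
finger_force: 88.9
```

Call:
send_rows:
  moves: "0 0 0 0 0 -0.013 -1;0 0 0 -0.01 0 -0.013 -1;0 0 0 -0.02 0 -0.013 -1;0 0 0 -0.03 0 -0.013 -1;0 0 0 -0.03 0 -0.013 -1"

```text
time: 14.58
eef_pos: [0.4353, 0.2184, 0.2519]
tcp_rot: [0.017, 1.0, -0.0, 0.0]
contact_force: [-0.3, 0.5, -6.2]
opening: 0.122
finger_force: 88.6
```

Call:
send_rows:
  moves: "0 0 0 -0.007 0 0 -1;0 0 0 -0.015 0 0 -1;0 0 0 -0.015 0 0 -1"

```text
time: 14.95
eef_pos: [0.4381, 0.2184, 0.2522]
tcp_rot: [0.017, 1.0, 0.0, 0.0]
contact_force: [-2.0, -0.1, -3.7]
opening: 0.119
finger_force: 88.8
```

Call:
send_rows:
  moves: "0 0 0 -0.006 0 -0.004 -1;0 0 0 -0.01 0 -0.006 -1;0 0 0 -0.01 0 -0.006 -1"

```text
time: 15.32
eef_pos: [0.4395, 0.2185, 0.2533]
tcp_rot: [0.017, 1.0, 0.0, -0.001]
contact_force: [-4.6, 0.6, -2.0]
opening: 0.124
finger_force: 89.0
```

```bash
python3 - <<'E'
import numpy as np
for a,b in((0,range(5,35,5)),(30,range(35,75,5))):
  f=lambda t:np.array([-.101*np.cos(t)+.095*np.sin(t),.101*np.sin(t)+.095*np.cos(t)])
  for d in b:
    t0=np.radians(a);D=f(np.radians(d))-f(t0)
    # to tool axes at pitch a: untilt
    x=D[0]*np.cos(t0)-D[1]*np.sin(t0);z=D[0]*np.sin(t0)+D[1]*np.cos(t0)
    print(d,round((d-a)/360,4),round(-x/.2,3),round(-z/.2,3))
E
```

```text
5 0.0139 -0.043 -0.042
10 0.0278 -0.09 -0.08
15 0.0417 -0.14 -0.115
20 0.0556 -0.193 -0.144
25 0.0694 -0.248 -0.169
30 0.0833 -0.305 -0.189
35 0.0139 -0.043 -0.042
40 0.0278 -0.09 -0.08
45 0.0417 -0.14 -0.115
50 0.0556 -0.193 -0.144
55 0.0694 -0.248 -0.169
60 0.0833 -0.305 -0.189
65 0.0972 -0.364 -0.204
70 0.1111 -0.423 -0.213
```

Call:
send_rows:
  moves: "0 0.0139 0 -0.043 0 -0.042 -1;0 0.0278 0 -0.09 0 -0.08 -1;0 0.0417 0 -0.14 0 -0.115 -1;0 0.0556 0 -0.193 0 -0.144 -1;0 0.0694 0 -0.248 0 -0.169 -1;0 0.0694 0 -0.248 0 -0.169 -1"

```text
time: 16.08
eef_pos: [0.4911, 0.2167, 0.2892]
tcp_rot: [0.017, 0.976, 0.004, -0.216]
contact_force: [-5.0, 0.2, 4.2]
opening: 0.125
finger_force: 89.5
```

```bash
python3 - <<'E'
from h import *
np.set_printoptions(precision=4,suppress=True)
s=ctrl.get_state();print(s["eef_pos"],s["contact_force"],s["wrist_torque"],(R.from_quat(s["tcp_rot"])*tool(0).inv()).as_euler("xyz",degrees=True),s["finger_force"])
E
```

```text
[0.4911 0.2167 0.2892] [-5.042   0.2034  4.1959] [ 0.094   0.869  -0.2549] [ 0.0727 24.9768 -2.0102] 89.53442573547363
```

Call:
send_rows:
  moves: "0 0.0139 0 -0.042 0 -0.045 -1;0 0.0278 0 -0.088 0 -0.083 -1;0 0.0417 0 -0.138 0 -0.118 -1;0 0.0556 0 -0.19 0 -0.147 -1;0 0.0694 0 -0.245 0 -0.172 -1;0 0.0833 0 -0.302 0 -0.192 -1;0 0.0833 0 -0.302 0 -0.192 -1;0 0.0833 0 -0.302 0 -0.192 -1;0 0.0833 0 -0.302 0 -0.192 -1"

```text
time: 17.2
eef_pos: [0.5619, 0.2139, 0.2992]
tcp_rot: [0.015, 0.888, 0.008, -0.459]
contact_force: [-0.4, 0.4, 6.3]
opening: 0.123
finger_force: 89.8
```

```bash
python3 - <<'E'
from h import *
import cv2
np.set_printoptions(precision=4,suppress=True)
s=ctrl.get_state();print(s["eef_pos"],s["contact_force"],s["wrist_torque"],(R.from_quat(s["tcp_rot"])*tool(0).inv()).as_euler("xyz",degrees=True),s["finger_force"])
def t(n,x,y,k):
    i=np.ascontiguousarray(cam(n)["image"][y:y+k,x:x+k,::-1]);return cv2.resize(i,(400,400),interpolation=cv2.INTER_CUBIC)
cv2.imwrite("pics/tip.png",np.hstack([t("top",170,75,160),t("side",230,60,150)]))
E
```

```text
[0.5619 0.2139 0.2992] [-0.4072  0.4178  6.2515] [-0.0931  0.4622 -0.0746] [ 0.0278 54.6409 -1.9733] 89.75870671158191
```

View pics/tip.png

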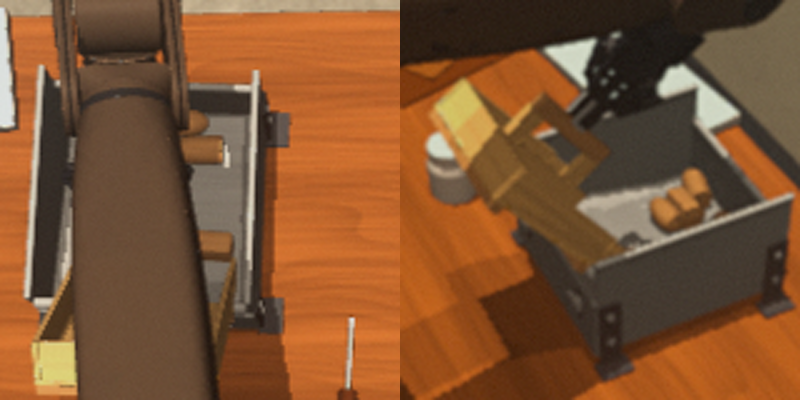

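Call:
send_rows:
  moves: "0 0.0139 0 -0.042 0 -0.045 -1;0 0.0278 0 -0.088 0 -0.083 -1;0 0.0361 0 -0.12 0 -0.103 -1;0 0.0361 0 -0.12 0 -0.103 -1;0 0.0361 0 -0.12 0 -0.103 -1;0 0.0361 0 -0.12 0 -0.103 -1;0 0.0361 0 -0.12 0 -0.103 -1;0 0.0361 0 -0.12 0 -0.103 -1"

```text
time: 18.3
eef_pos: [0.5925, 0.2127, 0.2921]
tcp_rot: [0.014, 0.831, 0.01, -0.556]
contact_force: [3.1, 0.5, 7.8]
opening: 0.122
finger_force: 90.0
```

```bash
python3 - <<'E'
from h import *
import cv2
np.set_printoptions(precision=4,suppress=True)
s=ctrl.get_state();print(s["eef_pos"],s["contact_force"],s["wrist_torque"],(R.from_quat(s["tcp_rot"])*tool(0).inv()).as_euler("xyz",degrees=True),s["finger_force"])
def t(n,x,y,k):
    i=np.ascontiguousarray(cam(n)["image"][y:y+k,x:x+k,::-1]);return cv2.resize(i,(400,400),interpolation=cv2.INTER_CUBIC)
cv2.imwrite("pics/tip2.png",np.hstack([t("top",170,75,160),t("side",230,60,150)]))
E
```

```text
[0.5925 0.2127 0.2921] [3.0964 0.5042 7.805 ] [-0.0173  0.49   -0.1541] [ 0.1023 67.5791 -1.8997] 90.02360793587286
```

View pics/tip2.png

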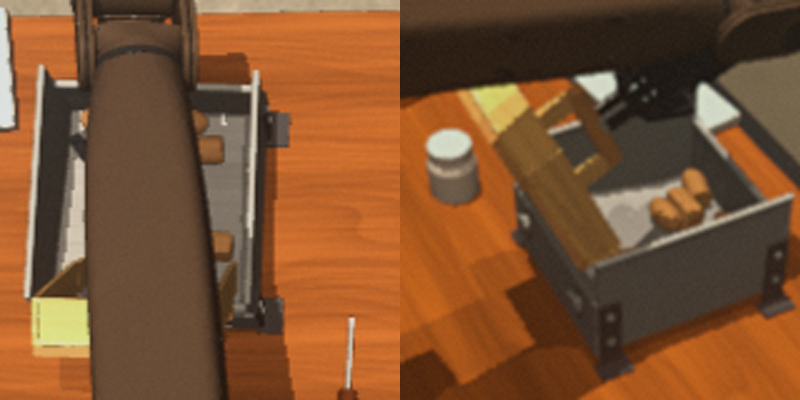

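Call:
send_rows:
  moves: "0 0 0 0.04 0 -0.02 -1;0 0 0 0.1 0 -0.04 -1;0 0 0 0.18 0 -0.075 -1;0 0 0 0.24 0 -0.1 -1;0 0 0 0.24 0 -0.1 -1;0 0 0 0.24 0 -0.1 -1"

```text
time: 19.15
eef_pos: [0.5915, 0.2131, 0.3399]
tcp_rot: [0.014, 0.829, 0.01, -0.559]
contact_force: [0.6, 0.6, -4.0]
opening: 0.119
finger_force: 89.0
```

```bash
python3 - <<'E'
from h import *
np.set_printoptions(precision=4,suppress=True)
print(delta([.43,.16,.34],tool(-2)))
E
```

```text
[-0.     -0.1888  0.      0.3002 -0.2932  0.7394]
```

Call:
send_rows:
  moves: "0 -0.025 0 0.04 0 0.1 -1;0 -0.05 0 0.08 0 0.2 -1;0 -0.075 0 0.12 0 0.3 -1;0 -0.1 0 0.16 0 0.4 -1;0 -0.125 0 0.2 0 0.5 -1;0 -0.15 0 0.24 0 0.6 -1;0 -0.175 0 0.28 -0.1 0.7 -1;0 -0.189 0 0.3 -0.2 0.74 -1;0 -0.189 0 0.3 -0.3 0.74 -1;0 -0.189 0 0.3 -0.3 0.74 -1"

```text
time: 20.4
eef_pos: [0.428, 0.1579, 0.3395]
tcp_rot: [0.018, 1.0, -0.0, -0.002]
contact_force: [0.2, 0.9, -4.6]
opening: 0.122
finger_force: 88.8
```

```bash
python3 - <<'E'
from h import *
import cv2
np.set_printoptions(precision=4,suppress=True)
s=ctrl.get_state();print(s["eef_pos"],s["contact_force"])
def t(n,x,y,k):
    i=np.ascontiguousarray(cam(n)["image"][y:y+k,x:x+k,::-1]);return cv2.resize(i,(400,400),interpolation=cv2.INTER_CUBIC)
cv2.imwrite("pics/emp.png",np.hstack([t("top",170,85,160),t("side",230,60,150)]))
print(delta([.5478,-.2,.28],tool(5.2)))
E
```

```text
[0.428  0.1579 0.3395] [ 0.1792  0.8515 -4.5582]
[ 0.0001 -0.0004 -0.02   -0.657  -1.7723  0.2955]
```

View pics/emp.png

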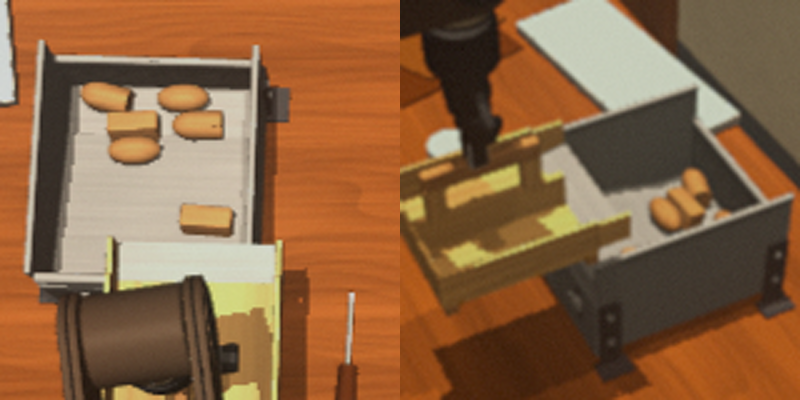

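All six forms are in the hopper: five near the trough at top-crop (80–220,85–160) and one block on the slope at (207,218). The tote is empty, so I'm returning it.

Call:
send_rows:
  moves: "0 0 0 0 -0.1 0 -1;0 0 -0.005 -0.05 -0.28 0 -1;0 0 -0.01 -0.12 -0.48 0 -1;0 0 -0.015 -0.22 -0.68 0.05 -1;0 0 -0.02 -0.33 -0.86 0.1 -1;0 0 -0.02 -0.4 -1 0.15 -1;0 0 -0.02 -0.4 -1 0.15 -1;0 0 -0.02 -0.4 -1 0.15 -1"

```text
time: 21.5
eef_pos: [0.5029, -0.0433, 0.31]
tcp_rot: [-0.046, 0.999, 0.001, -0.0]
contact_force: [-0.4, 0.6, -3.7]
opening: 0.122
finger_force: 88.8
```

```bash
python3 - <<'E'
from h import *
np.set_printoptions(precision=4,suppress=True)
s=ctrl.get_state();print(s["eef_pos"])
print(delta([.5478,-.2005,.125],tool(5.1)))
E
```

```text
[ 0.5029 -0.0433  0.31  ]
[ 0.0003 -0.0001  0.0004 -0.1523 -0.8045  0.9235]
```

Call:
send_rows:
  moves: "0 0 0.0004 -0.03 -0.15 0 -1;0 0 0.0004 -0.08 -0.4 0.05 -1;0 0 0.0004 -0.13 -0.65 0.15 -1;0 0 0.0004 -0.152 -0.78 0.3 -1;0 0 0.0004 -0.152 -0.804 0.48 -1;0 0 0.0004 -0.152 -0.804 0.66 -1;0 0 0.0004 -0.152 -0.804 0.8 -1;0 0 0.0004 -0.152 -0.804 0.9 -1;0 0 0.0004 -0.152 -0.804 0.92 -1;0 0 0.0004 -0.152 -0.804 0.92 -1"

```text
time: 22.75
eef_pos: [0.5488, -0.2014, 0.1276]
tcp_rot: [-0.045, 0.999, -0.0, 0.001]
contact_force: [1.1, 0.2, -4.5]
opening: 0.118
finger_force: 88.8
```

```bash
python3 - <<'E'
from h import *
np.set_printoptions(precision=4,suppress=True)
s=ctrl.get_state();print(s["eef_pos"])
print(delta([.5478,-.2005,.107],tool(5.1)))
E
```

```text
[ 0.5488 -0.2014  0.1276]
[-0.0001  0.0004  0.      0.005   0.0051  0.1031]
```

Call:
send_rows:
  moves: "0 0 0 0.005 0.003 0.03 -1;0 0 0 0.005 0.003 0.06 -1;0 0 0 0.005 0.003 0.08 -1;0 0 0 0.005 0.003 0.095 -1;0 0 0 0.005 0.003 0.1 -1;0 0 0 0.005 0.003 0.1 -1"

```text
time: 23.5
eef_pos: [0.5471, -0.201, 0.1066]
tcp_rot: [-0.044, 0.999, -0.0, 0.001]
contact_force: [0.7, 0.6, -4.3]
opening: 0.123
finger_force: 88.8
```

Call:
send_rows:
  moves: "0 0 0 0 0 0.005 -1;0 0 0 0 0 0.01 -1;0 0 0 0 0 0.01 -1"

```text
time: 23.88
eef_pos: [0.5472, -0.201, 0.1051]
tcp_rot: [-0.044, 0.999, -0.0, 0.001]
contact_force: [-1.3, -0.3, -2.9]
opening: 0.123
finger_force: 89.1
```

Call:
send_rows:
  moves: "0 0 0 0 0 0.004 -1;0 0 0 0 0 0.006 -1;0 0 0 0 0 0.006 -1"

```text
time: 24.25
eef_pos: [0.5472, -0.201, 0.105]
tcp_rot: [-0.044, 0.999, -0.0, 0.001]
contact_force: [-5.0, 2.2, 6.2]
opening: 0.123
finger_force: 90.1
```

Call:
send_rows:
  moves: "0 0 0 0 0 -0.004 -1;0 0 0 0 0 -0.004 -1;0 0 0 0 0 -0.004 -0.6;0 0 0 0 0 -0.004 -0.2;0 0 0 0 0 -0.004 0.5;0 0 0 0 0 -0.004 0.8;0 0 0 0 0 -0.004 0.8;0 0 0 0 0 -0.004 0.8"
  newtons: 20

```text
time: 25.25
eef_pos: [0.5471, -0.201, 0.1043]
tcp_rot: [-0.044, 0.999, -0.0, 0.001]
contact_force: [-0.0, 0.5, 0.1]
opening: 0.899
finger_force: 0.0
```

Call:
send_rows:
  moves: "0 0 0 0 0 -0.1 0.8;0 0 0 0 0 -0.3 0.8;0 0 0 0 0 -0.6 0.8;0 0 0 0 0 -0.9 0.8;0 0 0 0.3 0 -1 0.8;0 0 0 0.3 0.3 -1 0.8;0 0 0 0.3 0.6 -1 0.8;0 0 0 0.3 0.9 -1 0.8;0 0 0 0.3 1 -1 0.8;0 0 0 0.3 1 -1 0.8;0 0 0 0.3 1 -1 0.8"

```text
time: 26.62
eef_pos: [0.4696, -0.0077, 0.305]
tcp_rot: [-0.044, 0.999, -0.0, 0.001]
contact_force: [1.5, -0.9, 0.1]
opening: 0.903
finger_force: 0.0
```

```bash
python3 - <<'E'
from h import *
import cv2
s=ctrl.get_state();print(s["eef_pos"],s["contact_force"],s["time"])
def t(n,x,y,w):
    i=np.ascontiguousarray(cam(n)["image"][y:y+w*3//4,x:x+w,::-1]);return cv2.resize(i,(400,300),interpolation=cv2.INTER_CUBIC)
cv2.imwrite("pics/fin.png",np.hstack([t("top",170,80,260),t("side",220,80,260)]))
E
```

```text
[ 0.46956674 -0.00770724  0.30500505] [ 1.54918958 -0.9254586   0.06682986] 26.625
```

View pics/fin.png

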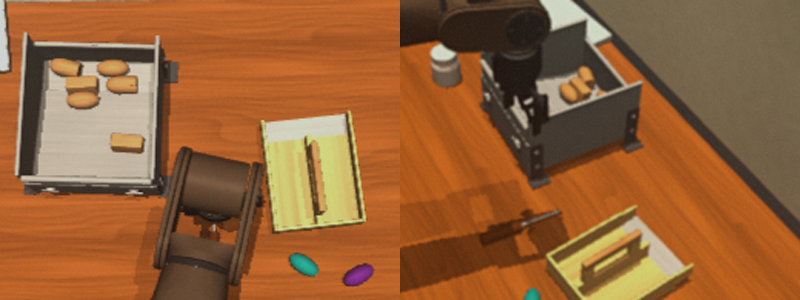

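The tote stands flat and empty at its old place (top crop (315,170)). All six forms are in the hopper (crop (50–145,60–150)), the jar and creaser are untouched, and the gripper is clear.

```bash
python3 -c "
from plant import ctrl
print(ctrl.sign_off())"
```

```text
the job is handed in; nothing more can be done
None
```

The job is handed in: all six forms are in the hopper and the empty tote is flat back where it stood, in about 27 s, but on my first try at the sill the tote's batten pressed on the bead with roughly 40 N (wrist reading up to 25 N per axis) before I backed off and set it down gently.

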